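# Lower the kickstand of the hub frame and hold the frame upright

## Task

The bearing-hub frame leans back on the two rests of its cradle. Leaving it on the rests, first flip its kickstand from folded up, backwards and over centre, until it has snapped fully down; then take the frame, bring it upright off the rests with its foot bar still down in the cradle's channel, and finish while still holding it upright and steady so that the hub can be gauged. Do not disturb the other things on the bench.

Things in the scene. Friction and masses are not known exactly. Their poses are not given: they have to be found in the camera images.
- cradle: Fixed steel plate 100 x 200 x 6 mm. Origin on the bench under the channel's middle; z up, y along the channel, x to the back. The open channel is 17 mm wide between two lips 190 mm long, 15 mm high above the bench; its floor is 6 mm above the bench. Two posts with rubber pads, 101 mm high at x = +32, y = +-50 mm, are the rests the frame leans back on.
- frame: Loose aluminium frame, 160 mm wide (y), 190 mm tall (z), 0.6 to 0.9 kg. Origin: underside of the round 14 mm foot bar, at its middle; z points up to the top rail, x to its back. Cannot stand alone. Uprights at y = +-72 mm; cross bar at z = 100 mm with a steel hub, 62 mm diameter, reaching 27 mm to the front. At the start it leans back 0.21 rad (top toward the cradle's +x).
- top_rail (a point): Centre of the frame's top rail, 182 mm up the frame. The rail is 14 mm thick (frame x), 16 mm high, 158 mm long, open above and for 40 mm below; it can be pinched across its thickness from above.
- foot_bar (a point): Middle of the axis of the frame's foot bar, 7 mm above the bar's underside; the frame turns about this bar in the channel.
- pivot (a point): Pivot of the kickstand, on the back of the frame: 16 mm behind the frame's mid plane, 120 mm up it. The pivot axis is the frame's y.
- kickstand_ball (a point): Centre of the rubber ball (18 mm diameter) at the end of the kickstand's 10 mm round leg, 110 mm from the pivot. Folded, the leg points up behind the middle of the top rail, and the ball stands about 40 mm above the rail. It moves in the frame's x-z plane.
- kickstand (a joint): Kickstand angle, rad: 0 folded up (leg 0.09 rad back from the frame's z), growing as it swings backwards and down; 2.4 fully down at its stop. An over-centre spring (about 0.1 N m per rad) drives it away from 1.0: below it springs back to folded, above it snaps down and stays. About 1 N at the ball moves it. Lowered, with the frame on its rests, the ball clears the bench by about 1 cm.
- channel (a point): Where the foot bar's axis lies in the cradle: middle of the channel, 13 mm above the bench.
- loupe: Bystander: black loupe, 36 mm diameter, 38 mm high, standing to the cradle's right (its -y). Origin under its middle.
- mount_0: Bystander: black specimen mount, 31 mm diameter, 18 mm high, to the cradle's left (its +y). Origin under its middle.
- oil: Bystander: small oil bottle, 34 mm diameter, 83 mm high, behind and to the left of the cradle. Origin under its middle.

How it is judged:
On the way:
1. the kickstand is fully down while the frame still leans on its rests (value of joint kickstand above 2.25 rad and angle between frame's own z axis and vertical above 0.14 rad), for 0.2 s.
At the end, for the whole second after the job is handed in: The program ends holding: the kickstand is down (over 2.25 rad), the frame is within 0.07 rad (4 degrees) of vertical, touched by the fingers with over 1 N and at rest, its foot bar still in the channel (no more than 5 mm off its floor, within 20 mm of the middle) and along it within 0.1 rad (value of joint kickstand above 2.25 rad and angle between frame's own z axis and vertical below 0.07 rad and contact force between the fingers and frame above 1 N and distance between foot_bar and channel below 0.02 m and z of foot_bar in the frame of channel below 0.005 m and angle between the y axis of frame and the y axis of cradle, either way round below 0.1 rad and linear speed of frame below 0.02 m/s and angular speed of frame below 0.1 rad/s); the arm keeps its last pose, push and grip.
It fails at once if the frame's foot bar is lifted out of the channel (z of foot_bar in the frame of channel above 0.02 m).
It fails at once if the frame falls over (angle between frame's own z axis and vertical above 0.6 rad).
It fails at once if a bystander is disturbed (distance of any of loupe, mount_0, oil from where it was at the start of the episode above 0.03 m).
It also fails if it takes over 45 s, if anything falls off the work surface, if the arm or the gripper's body presses on something with over 40 N, if the wrist force passes 120 N, or if a joint passes its speed limit or range.

## Robot

A 7-joint arm with a two-finger parallel gripper is mounted at the origin on the work surface; the furniture and walls round the work are solid. World frame = base frame: x ahead of the robot, y to its left, z up, the work surface at z = 0. Lengths are in m, angles in rad, forces in N, time in s.
With the tool pointing down it reaches from about 0.425 to 0.925 m from the base axis. Payload 6.8 kg.
Tool frame: the origin (TCP) lies at the very end of the fingers, on their centre line; the grasp point (between the pads) lies 19 mm behind it; x points along the fingers, y is the direction in which the jaws open and shut, and the axes are right-handed (so a half turn about x gives the same grasp; the last joint's range is limited). The gripper opens to 85 mm and grips with 20 to 120 N. Pads are 22 mm wide; open, the fingers measure 114 mm over their backs; the gripper's body (76 mm by 85 mm) begins 54 mm behind the grasp point. The pads swing forward as they close: fully open they stand 13 mm farther back than shut.
Start: joints at [-1.385, 0.477, 0.022, 1.555, -0.011, 1.109, -0.083], TCP at [0.195, 0.646, 0.231] pointing down, gripper open.
Joint ranges: [-2.96, 2.96], [-0.34, 2.1], [-1.41, 1.46], [0.24, 2.44], [-1.37, 4.51], [0.17, 1.92], [-2.96, 2.96]. Speed limits (rad/s): [2.39, 2.39, 3.14, 3.14, 3.14, 3.14, 3.14].

## Interface

Orientations are given as a rotation vector (axis times angle).
In Python, from bench import get_obs, grab_frame, camera_info, hand_in gives the robot as it stands.
- The arm moves only by the tool apply_moves, never from a script. Its argument "series" is text: rows parted by semicolons, each of 7 numbers parted by spaces: the turn, a rotation vector about the tool's x, y, z in rad, then the shift along the tool's x, y, z in m, then the opening, from 0 (shut) to 1 (fully open). In form: wx wy wz tx ty tz hand; .... A call has 1 to 12 rows; each row is the pose to reach, as a shift and turn from the pose commanded when the call began, along the tool's axes at that moment; what a row does not reach only later rows make up. A row lasts 1/8 s, in which the tool goes at most 62.5 mm and 10.7 degrees, less where a joint would pass 70% of its speed; a pose out of reach is approached as far as the arm can. A call with a gripper value outside its range is refused whole. The fingers move at their own pace and stop on an object; "force" is the grip in N (left out, the last holds). Time passes only in rows, so rows that repeat a pose let the fingers close. It gives the time, the measured TCP pose, the force and the opening at its end, in the units of the state.
- get_obs(): the state, without advancing time (a new reading comes with each control period).
- grab_frame(name): name is "side" or "top" or "wrist"; returns the picture (400x640x3 uint8, blue, green, red); there is no depth.
- camera_info(name): a dict with "fov_y" (degrees; the focal length in pixels is half the picture's height over the tangent of half this angle, whatever the lens; pixels are square), "cx", "cy" (the principal point, pixels), "rvec" (rotation vector, rad) and "tvec" (3), from world to camera coordinates, as OpenCV has them. Camera axes: x right, y down, z forward; pixel columns grow to the right and rows downward; lengths in m; the calibration is good to about 2 mm. A picture is of the moment at which its call begins: read the wrist's pose just before it. camera_info takes no time and is no camera call; for the wrist camera it gives the pose at the moment of the call.
- hand_in(): hands the job in, once; it reports no verdict.
The state is a dict: "clock": time; "joints": joint angles; "qvel": joint speeds; "tau": joint torques, N m; "tcp_pos": TCP position; "orientation": TCP orientation; "contact_force": force on the tool from outside, world axes, zero at the start; "moment": the same for the moment, N m; "grip_width": finger opening in m.
Only numpy, scipy, OpenCV 4.12 (cv2) and the standard library are available. Lean on these libraries where they do the work, as an engineer would, in place of code of your own. Each camera call takes 0.05 s, during which the arm holds its last target.

## Working session

There is one attempt and no reset: what is moved stays moved. The work goes in short steps, Python scripts to look and compute and a tool call to move; the robot and the scene stay as the last step left them, time stands still between calls to the robot, and variables do not carry over. Pictures are saved under pics/ and viewed, and the job is handed in when it is done.

Besides the shell and the picture viewer there is one more tool, called after ">>>" as name(argument=value, ...) on one line, values as JSON. apply_moves: Moves the arm, as the interface text tells. Its arguments: {"type":"object","properties":{"series":{"type":"string"},"force":{"type":"number"}},"required":["series"]}

```bash
mkdir -p pics; python3 - <<'E'
from bench import *
import cv2
s=get_obs();print({k:s[k] for k in('clock','tcp_pos','orientation','grip_width','contact_force')})
for n in('side','top','wrist'):
    c=camera_info(n);print(n,c)
    cv2.imwrite(f'pics/{n}0.png',grab_frame(n))
E
```

```text
{'clock': 0.0, 'tcp_pos': array([0.19532221, 0.64553376, 0.23032074]), 'orientation': array([ 0.22919594,  1.5586005 , -0.23197801]), 'grip_width': 0.08546441767184938, 'contact_force': array([-0.95613549, -0.45051748,  0.13157558])}
side {'fov_y': 50.10990157790795, 'cx': 314.49941686631126, 'cy': 212.48749591200584, 'rvec': array([ 0.54385218, -2.63797082,  1.28447412]), 'tvec': array([0.53747522, 0.16447135, 0.87404041])}
top {'fov_y': 45.985698301413116, 'cx': 314.73128603440927, 'cy': 199.92106644022283, 'rvec': array([ 2.16336306, -2.19846771,  0.08233686]), 'tvec': array([0.13724571, 0.53337352, 0.95175174])}
wrist {'fov_y': 69.02731718699752, 'cx': 320.7191262133647, 'cy': 199.23939041713015, 'rvec': array([-2.30420278, -1.7113041 , -0.27431622]), 'tvec': array([-0.67393889, -0.04137491,  0.38025063])}
```

View pics/side0.png

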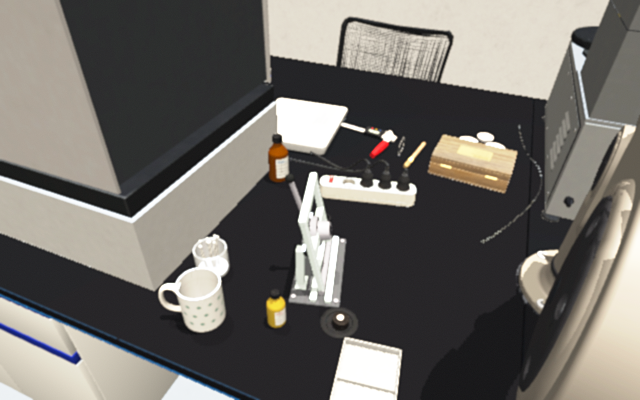

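View pics/top0.png

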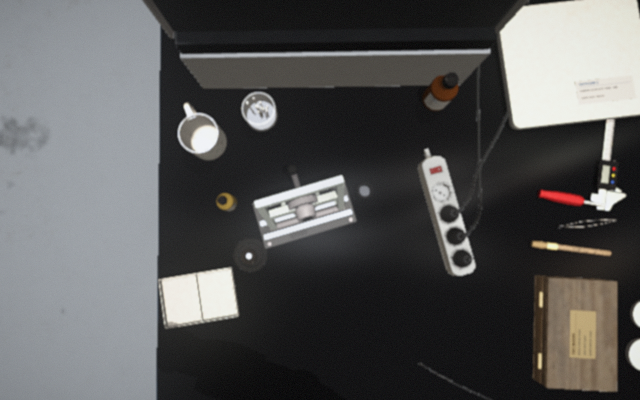

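View pics/wrist0.png

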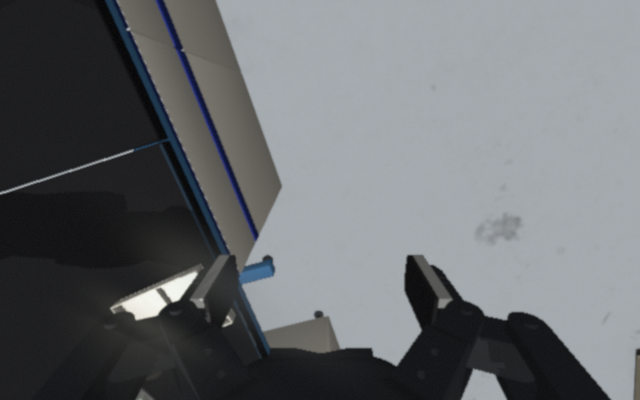

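The side view shows the frame at about (315,235) on its cradle, with the kickstand leg at (295,195). In the top view the cradle is at about (305,210), the kickstand at (294,175), the oil at (226,201), the mount at (249,256) and the loupe at (364,190). I'll enlarge both.

```bash
cat > h.py <<'E'
from bench import *
import cv2, numpy as np
from scipy.spatial.transform import Rotation as R
def cam(n):
    c=camera_info(n); f=200/np.tan(np.radians(c['fov_y']/2)); 
    K=np.array([[f,0,c['cx']],[0,f,c['cy']],[0,0,1]]); return K,R.from_rotvec(c['rvec']).as_matrix(),np.array(c['tvec']),np.array(c['rvec'])
def ray(C,u,v):
    K,Rm,t,_=C; d=Rm.T@np.linalg.inv(K)@[u,v,1.]; return -Rm.T@t,d/np.linalg.norm(d)
def onz(C,u,v,z):
    o,d=ray(C,u,v); return o+d*(z-o[2])/d[2]
def proj(C,P):
    K,Rm,t,_=C; q=K@(Rm@np.array(P)+t); return q[:2]/q[2]
def tri(C1,p1,C2,p2):
    o1,d1=ray(C1,*p1);o2,d2=ray(C2,*p2)
    s=np.linalg.lstsq(np.c_[d1,-d2],o2-o1,rcond=None)[0]
    a=o1+s[0]*d1;b=o2+s[1]*d2; return (a+b)/2,np.linalg.norm(a-b)
E
python3 - <<'E'
from h import *
T=cam('top');S=cam('side')
for n,C in(('top',T),('side',S)): print(n,-C[1].T@C[2])
for p in((160,200),(320,200),(480,200),(320,380)):print(p,onz(T,*p,0).round(3))
t=cv2.imread('pics/top0.png');s=cv2.imread('pics/side0.png')
cv2.imwrite('pics/t1.png',cv2.resize(t[150:280,200:390],None,fx=4.2,fy=4.2,interpolation=cv2.INTER_CUBIC))
cv2.imwrite('pics/s1.png',cv2.resize(s[165:345,240:380],None,fx=3.3,fy=3.3,interpolation=cv2.INTER_CUBIC))
E
```

```text
top [0.46028217 0.12735398 0.99049298]
side [0.27938009 0.75145335 0.66116693]
(160, 200) [0.542 0.455 0.   ]
(320, 200) [0.537 0.118 0.   ]
(480, 200) [ 0.531 -0.219  0.   ]
(320, 380) [0.167 0.124 0.   ]
```

View pics/t1.png

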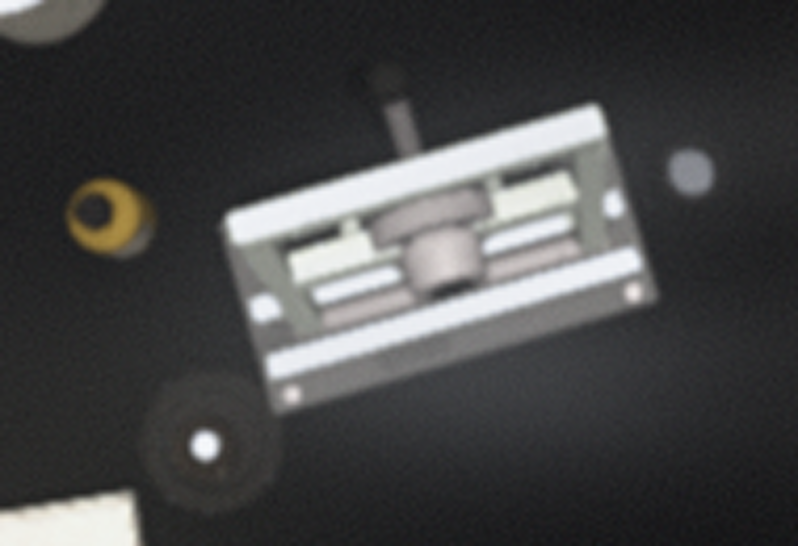

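View pics/s1.png

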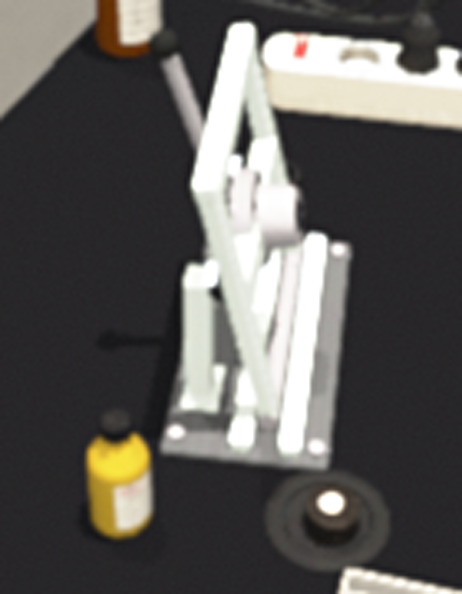

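```bash
python3 - <<'E'
from h import *
T=cam('top');S=cam('side')
t=cv2.imread('pics/top0.png');g=t.min(2)
for th in (150,200):
    n,l,st,ce=cv2.connectedComponentsWithStats((g[150:290,200:400]>th).astype(np.uint8))
    for i in range(1,n):
        if st[i,4]>=4:
            ys,xs=np.nonzero(l==i);r=cv2.minAreaRect(np.c_[xs+200,ys+150].astype(np.float32))
            print(th,st[i,4],(ce[i]+[200,150]).round(2),np.round(r[0],1),np.round(r[1],1),round(r[2],1),cv2.boxPoints(r).round(1).tolist() if st[i,4]>100 else '')
t1=lambda x,y:((x+.5)/4.2-.5+200,(y+.5)/4.2-.5+150)
s1=lambda x,y:((x+.5)/3.3-.5+240,(y+.5)/3.3-.5+165)
print('ball',tri(T,t1(385,80),S,s1(165,42)))
print('railL end top',tri(T,t1(232,222),S,s1(205,187)))
print('railR end top',tri(T,t1(598,112),S,s1(243,30)))
for n,p in(('scrA',(292,395)),('scrB',(633,293)),('backA',(262,308)),('backB',(614,205))):print(n,onz(T,*t1(*p),.007).round(4))
a=onz(T,*t1(268,358),.015);b=onz(T,*t1(640,258),.015);print('front lip ends',a,b,np.linalg.norm(a-b))
print('oil',onz(T,*t1(97,210),.083),'mount',onz(T,*t1(205,445),.018),'loupe',onz(T,*t1(691,172),.038))
for p in((150,280),(275,85),(2,235)):print('box',onz(S,*p,0))
for p in((190,88),(490,50)):print('boxtop',onz(T,*p,.0),onz(T,*p,.3))
E
```

```text
150 24 [203.46 150.88] [204.5 151.5] [3. 9.] 90.0 
150 1764 [300.68 199.73] [301.5 201.8] [30.4 93. ] 73.9 [[252.60000610351562, 200.10000610351562], [341.8999938964844, 174.3000030517578], [350.3999938964844, 203.39999389648438], [261.0, 229.3000030517578]]
150 36 [345.36 198.08] [345.5 198. ] [6. 5.] 90.0 
150 749 [310.52 222.17] [306.6 221.5] [12.3 93. ] 73.3 [[260.29998779296875, 229.0], [349.3999938964844, 202.3000030517578], [352.8999938964844, 214.0], [263.79998779296875, 240.8000030517578]]
150 18 [350.28 219.11] [350.3 219.3] [3.5 4.2] 45.0 
150 89 [287.02 222.98] [286.8 223. ] [ 4.1 21.2] 73.3 
150 50 [262.72 222.8 ] [263. 223.] [6. 8.] 90.0 
150 17 [269.12 243.41] [269.  243.5] [3. 4.] 90.0 
150 32 [248.5 255.5] [248.5 255.5] [5. 5.] 90.0 
150 665 [216.67 279.57] [217.  278.5] [34. 21.] 0.0 [[200.0, 289.0], [200.0, 268.0], [234.0, 268.0], [234.0, 289.0]]
200 16 [202.75 150.62] [203.5 151. ] [2. 7.] 90.0 
200 645 [297.86 191.6 ] [298.5 191.4] [ 7.2 91.7] 73.3 [[253.5, 201.10000610351562], [341.29998779296875, 174.8000030517578], [343.3999938964844, 181.6999969482422], [255.
[... 1365 characters left out ...]
 (array([0.55929842, 0.07996754, 0.18745039]), np.float64(0.006669648089728436))
scrA [0.4469 0.2249 0.007 ]
scrB [0.4947 0.0551 0.007 ]
backA [0.4902 0.2394 0.007 ]
backB [0.5387 0.0636 0.007 ]
front lip ends [0.46534547 0.2357129  0.015     ] [0.51159865 0.05182289 0.015     ] 0.18961775519163335
oil [0.53415454 0.30632619 0.083     ] mount [0.42344413 0.26647715 0.018     ] loupe [0.55158667 0.02804825 0.038     ]
box [0.81645831 0.31994226 0.        ]
box [ 1.05668328 -0.71856462  0.        ]
box [1.21676718 0.3441482  0.        ]
boxtop [0.78265982 0.39280342 0.        ] [0.68501825 0.31240423 0.3       ]
boxtop [ 0.85560694 -0.25487404  0.        ] [ 0.73587118 -0.13910502  0.3       ]
```

```bash
python3 - <<'E'
from h import *
T=cam('top');S=cam('side')
def yaw(a,b): d=a-b; return np.arctan2(-d[0],d[1]),np.linalg.norm(d)
la,lb=onz(T,263.65,236.9,.015),onz(T,351,210.95,.015)
ra,rb=onz(T,254.55,204.55,.191),onz(T,342.35,178.25,.191)
print(yaw(la,lb),yaw(ra,rb))
psi=np.mean([yaw(la,lb)[0],yaw(ra,rb)[0]]);print(psi)
ex=np.array([np.cos(psi),np.sin(psi),0]);ey=np.array([-np.sin(psi),np.cos(psi),0])
c=lambda P:(round(P@ex,4),round(P@ey,4),round(P[2],4))
t1=lambda x,y:((x+.5)/4.2-.5+200,(y+.5)/4.2-.5+150)
print('lip',c((la+lb)/2),'rail',c((ra+rb)/2))
for u,v in((345.4,198.1),(262.5,222.9)):print('backlip',c(onz(T,u,v,.015)))
for u,v in((350.29,219.05),(269.3,243.45)):print('screw',c(onz(T,u,v,.007)))
print('ball',c(np.array([.5694,.1651,.2273])))
s=cv2.imread('pics/side0.png');t=cv2.imread('pics/top0.png')
cv2.imwrite('pics/s2.png',cv2.resize(s[270:310,280:350],None,fx=10,fy=10,interpolation=cv2.INTER_CUBIC))
cv2.imwrite('pics/s3.png',cv2.resize(s[170:230,280:335],None,fx=10,fy=10,interpolation=cv2.INTER_CUBIC))
E
```

```text
(np.float64(0.27254633283374696), np.float64(0.18835055555694377)) (np.float64(0.27622503549427346), np.float64(0.1561124976876057))
0.2743856841640102
lip (np.float64(0.5075), np.float64(0.0074), np.float64(0.015)) rail (np.float64(0.5595), np.float64(0.0043), np.float64(0.191))
backlip (np.float64(0.5362), np.float64(-0.0835), np.float64(0.015))
backlip (np.float64(0.536), np.float64(0.0958), np.float64(0.015))
screw (np.float64(0.4918), np.float64(-0.0811), np.float64(0.007))
screw (np.float64(0.4915), np.float64(0.0949), np.float64(0.007))
ball (np.float64(0.5928), np.float64(0.0046), np.float64(0.2273))
```

View pics/s2.png

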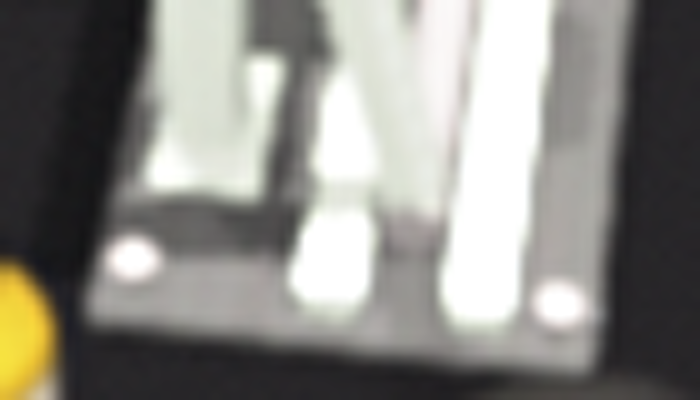

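View pics/s3.png

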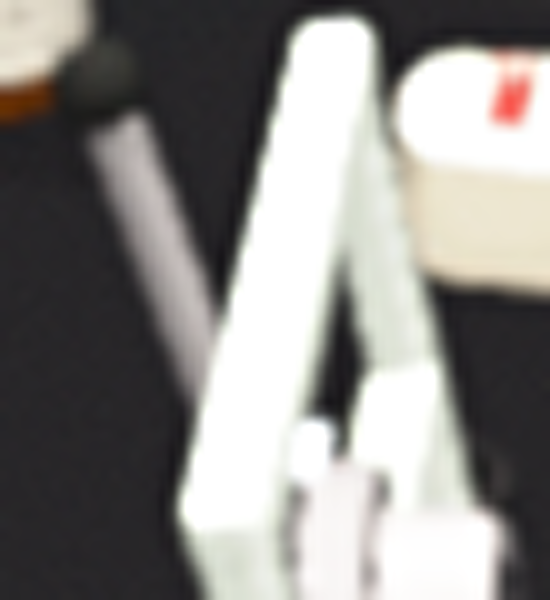

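```bash
cat >> h.py <<'E'
psi=.2745
ex=np.array([np.cos(psi),np.sin(psi),0]);ey=np.array([-np.sin(psi),np.cos(psi),0]);ez=np.array([0,0,1.])
CX,CY=.521,.005
def W(x,y,z): return (CX+x)*ex+(CY+y)*ey+np.array([0,0,z])
def ori(tilt,s=1):  # tool x = -frame z leaning back by tilt
    x=-(np.cos(tilt)*ez+np.sin(tilt)*ex); y=s*(np.cos(tilt)*ex-np.sin(tilt)*ez)
    return np.c_[x,y,np.cross(x,y)]
def row(P,O,P0,O0):
    return np.r_[R.from_matrix(O0.T@O).as_rotvec(),O0.T@(P-P0)].round(4)
E
python3 - <<'E'
from h import *
s=get_obs();O0=R.from_rotvec(s['orientation']).as_matrix();P0=s['tcp_pos'];print(O0.round(3),P0)
for sg in(1,-1):print(sg,row(W(.025,0,.27),ori(0,sg),P0,O0))
E
```

```text
[[-0.     0.29   0.957]
 [-0.001  0.957 -0.29 ]
 [-1.    -0.001  0.   ]] [0.19531643 0.64563265 0.23053268]
1 [ 1.0026e+00  8.0000e-04  1.3000e-03 -3.8900e-02 -3.7650e-01  4.5750e-01]
-1 [-2.139e+00 -1.500e-03  9.000e-04 -3.890e-02 -3.765e-01  4.575e-01]
```

>>> apply_moves(series="0 0 0 -0.06 0 0 0; 0.1 0 0 -0.07 -0.038 0.046 0; 0.2 0 0 -0.07 -0.076 0.092 0; 0.3 0 0 -0.07 -0.113 0.137 0; 0.4 0 0 -0.07 -0.151 0.183 0; 0.5 0 0 -0.07 -0.188 0.229 0; 0.6 0 0 -0.07 -0.226 0.275 0; 0.7 0 0 -0.07 -0.264 0.32 0; 0.8 0 0 -0.07 -0.301 0.366 0; 0.9 0 0 -0.06 -0.339 0.412 0; 1.003 0 0 -0.05 -0.376 0.457 0; 1.003 0 0 -0.039 -0.376 0.457 0")

```text
clock: 1.65
tcp_pos: [0.5261, 0.1485, 0.2702]
orientation: [1.011, 1.32, -1.013]
contact_force: [-0.3, 0.4, 0.7]
grip_width: 0.0001
```

```bash
python3 - <<'E'
from h import *
s=get_obs();print(s['clock'],s['tcp_pos'],W(.025,0,.27),s['grip_width'])
O0=R.from_rotvec(s['orientation']).as_matrix();print(row(s['tcp_pos'],ori(0),s['tcp_pos'],O0))
for n in('side','top','wrist'): cv2.imwrite(f'pics/{n}1.png',grab_frame(n))
a=cv2.imread('pics/side1.png')[130:310,230:370];cv2.imwrite('pics/side1c.png',cv2.resize(a,None,fx=3.3,fy=3.3))
E
```

```text
1.65 [0.52606023 0.14846643 0.27016778] [0.5242029  0.15281467 0.27      ] 7.233187884215647e-05
[-0.0102  0.0022 -0.0008  0.      0.      0.    ]
```

View pics/side1c.png

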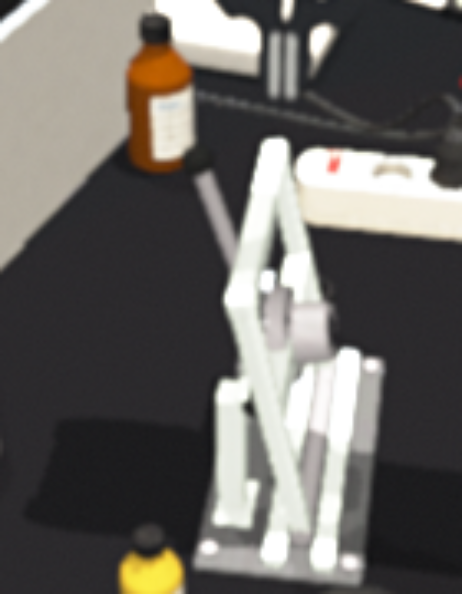

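View pics/wrist1.png

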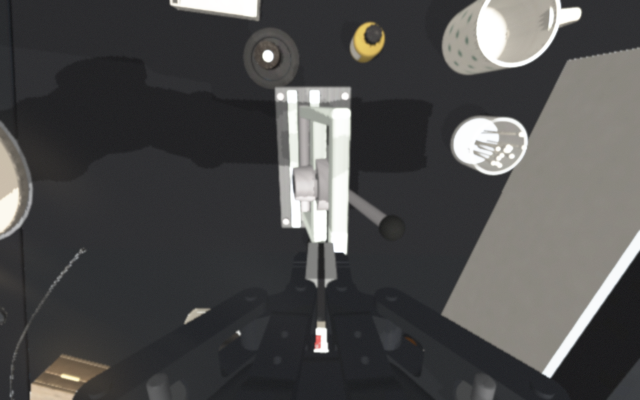

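```bash
python3 - <<'E'
from h import *
C={n:cam(n) for n in('side','top','wrist')}
s=get_obs()
for n in C: print(n,proj(C[n],s['tcp_pos']),-C[n][1].T@C[n][2],'ball',proj(C[n],W(.073,0,.225)),'pred railL/R',proj(C[n],W(.0396,.079,.192)),proj(C[n],W(.0396,-.079,.192)))
a=cv2.imread('pics/top1.png')[120:270,220:400];cv2.imwrite('pics/top1c.png',cv2.resize(a,None,fx=4,fy=4))
a=cv2.imread('pics/side1.png');cv2.imwrite('pics/side1d.png',cv2.resize(a[60:320,180:460],None,fx=2.2,fy=2.2))
E
```

```text
side [314.55321921 160.0309786 ] [0.27938009 0.75145335 0.66116693] ball [287.89462386 178.3115658 ] pred railL/R [299.53402608 221.10302007] [311.36476808 171.75627547]
top [297.49442048 195.75506972] [0.46028217 0.12735398 0.99049298] ball [291.36471256 169.4035509 ] pred railL/R [253.3288676  204.07730047] [342.3410326  177.58349492]
wrist [320.62951868 257.06839985] [0.5013093  0.23238401 0.41166058] ball [390.28754267 227.73959997] pred railL/R [341.99738419 108.36395572] [337.70158028 293.93277692]
```

View pics/top1c.png

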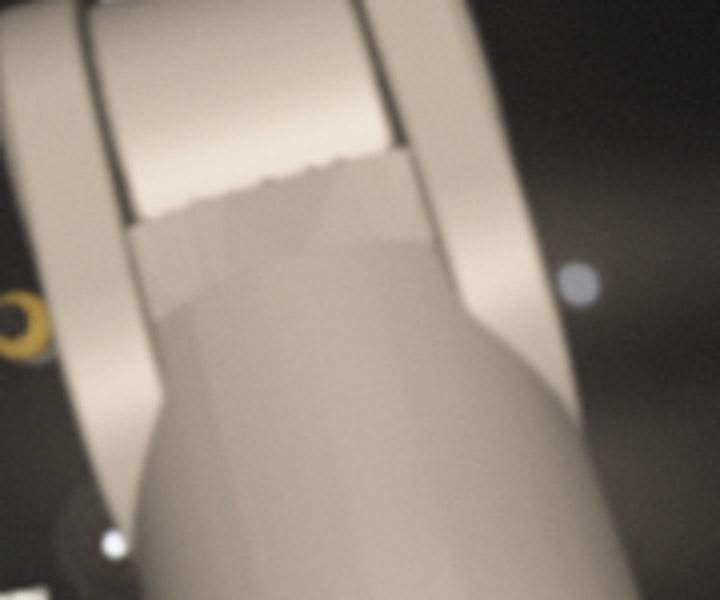

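View pics/side1d.png

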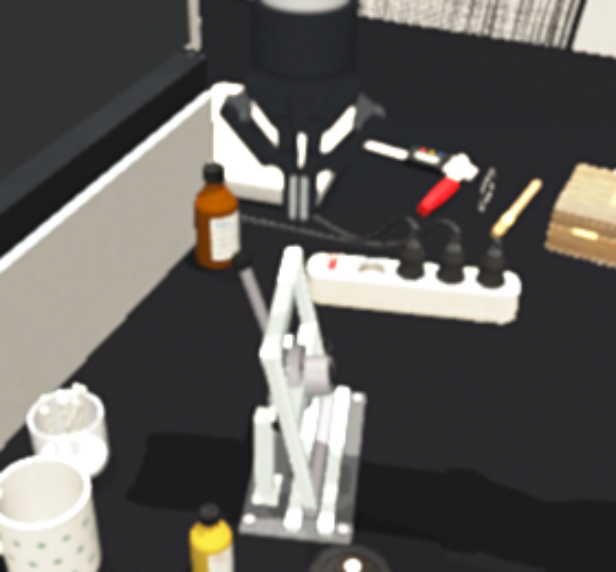

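>>> apply_moves(series="0 0 0 0 0 0 0; 0 0 0 0 0 0 0; 0 0 0 0.03 0.005 0 0; 0 0 0 0.055 0.01 0 0; 0 0 0 0.057 0.016 0 0; 0 0 0 0.057 0.016 0 0", force=40)

```text
clock: 2.55
tcp_pos: [0.5402, 0.1587, 0.2141]
orientation: [1.005, 1.326, -1.004]
contact_force: [-0.5, 0.1, -0.3]
grip_width: -0.0
```

```bash
python3 - <<'E'
from h import *
s=get_obs();p=s['tcp_pos'];print(s['clock'],p@ex-CX,p@ey-CY,p[2],s['contact_force'])
for n in('side','wrist'): cv2.imwrite(f'pics/{n}2.png',grab_frame(n))
a=cv2.imread('pics/side2.png');cv2.imwrite('pics/side2d.png',cv2.resize(a[100:240,240:380],None,fx=4,fy=4))
E
```

```text
2.55 0.041959448023482615 0.001375994083318217 0.21412140041008854 [-0.45429588  0.11072076 -0.34599102]
```

View pics/side2d.png

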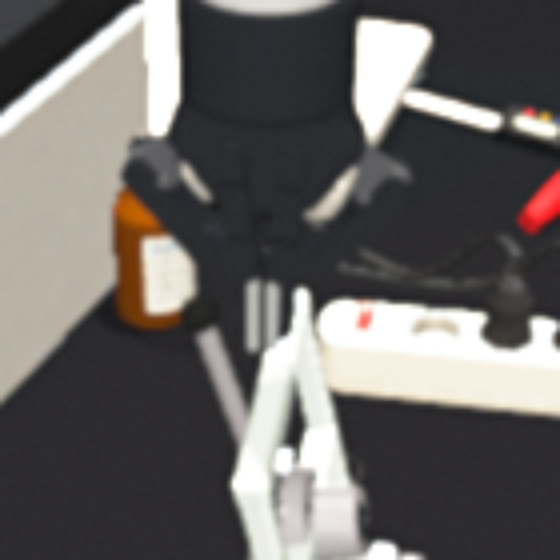

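View pics/wrist2.png

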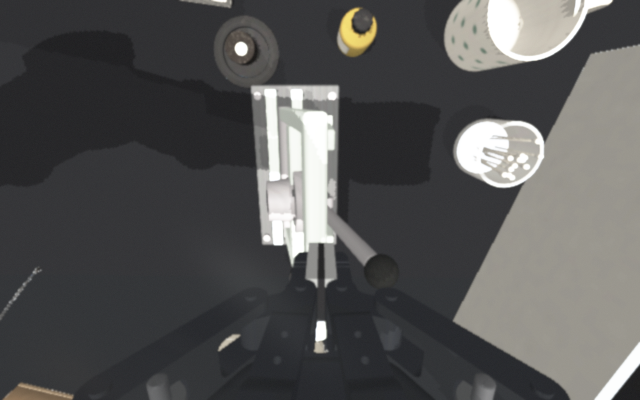

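>>> apply_moves(series="0 0 0 0.004 0.011 0 0; 0 0 0 0.008 0.024 0 0; 0 0 0 0.014 0.037 0 0; 0 0 0 0.022 0.048 0 0; 0 0 0 0.032 0.058 0 0; 0 0 0 0.044 0.066 0 0; 0 0 0 0.056 0.073 0 0; 0 0 0 0.065 0.077 0 0; 0 0 0 0.073 0.079 0 0; 0 0 0 0.083 0.08 0 0; 0 0 0 0.083 0.08 0 0")

```text
clock: 4.03
tcp_pos: [0.6157, 0.1797, 0.1294]
orientation: [1.004, 1.327, -1.006]
contact_force: [-0.7, -0.3, -0.1]
grip_width: -0.0
```

```bash
python3 - <<'E'
from h import *
s=get_obs();p=s['tcp_pos'];print(s['clock'],p@ex-CX,p@ey-CY,p[2],s['contact_force'])
for n in('side','wrist'): cv2.imwrite(f'pics/{n}3.png',grab_frame(n))
a=cv2.imread('pics/side3.png');cv2.imwrite('pics/side3d.png',cv2.resize(a[130:320,210:380],None,fx=3.1,fy=3.1))
E
```

```text
4.025 0.12037542374363552 0.0010582588154389016 0.1293764969493677 [-0.65102209 -0.26111025 -0.06090772]
```

View pics/side3d.png

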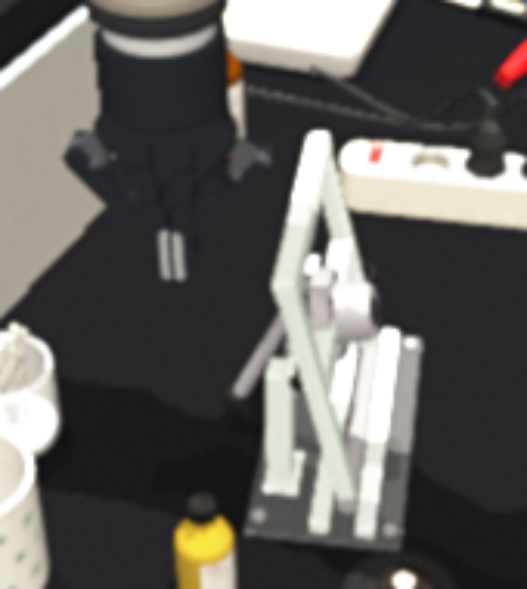

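View pics/wrist3.png

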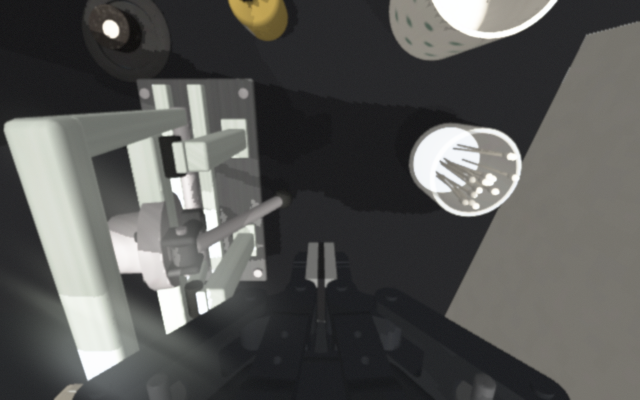

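```bash
python3 - <<'E'
from h import *
C={n:cam(n) for n in('side','wrist')}
for th in (1.6,2.0,2.2,2.4):
    a=.09+th+.21; P=W(.0406+.11*np.sin(a),0,.120+.11*np.cos(a)); print(th,proj(C['side'],P),proj(C['wrist'],P))
s=get_obs();P0=s['tcp_pos'];O0=R.from_rotvec(s['orientation']).as_matrix()
t=.21;fp=lambda x,z:W(x*np.cos(t)+z*np.sin(t),0,.006+z*np.cos(t)-x*np.sin(t))
print('up',row(W(.121,0,.29),ori(0),P0,O0),'pre',row(fp(0,.24),ori(t),P0,O0),'grasp',row(fp(0,.163),ori(t),P0,O0))
E
```

```text
1.6 [254.77655579 232.72927245] [354.2839046  225.29962942]
2.0 [266.34053159 247.31949817] [322.50956736 207.02909597]
2.2 [274.23465222 253.21577825] [303.86094872 201.25935169]
2.4 [283.1609445  257.94855269] [283.86719712 197.27220031]
up [-5.000e-04 -0.000e+00 -1.000e-04 -1.596e-01 -0.000e+00  1.000e-03] pre [-5.000e-04 -1.000e-04 -2.101e-01 -1.103e-01 -7.100e-02  1.000e-03] grasp [-5.000e-04 -1.000e-04 -2.101e-01 -3.500e-02 -8.710e-02  1.000e-03]
```

>>> apply_moves(series="0 0 0 -0.05 0 0 0; 0 0 0 -0.1 0 0 0; 0 0 0 -0.15 0 0 0.5; 0 0 -0.07 -0.155 -0.024 0 1; 0 0 -0.14 -0.14 -0.048 0 1; 0 0 -0.21 -0.11 -0.071 0.001 1; 0 0 -0.21 -0.11 -0.071 0.001 1; 0 0 -0.21 -0.11 -0.071 0.001 1; 0 0 -0.21 -0.11 -0.071 0.001 1")

```text
clock: 5.25
tcp_pos: [0.5492, 0.1599, 0.2412]
orientation: [0.88, 1.453, -1.16]
contact_force: [0.4, -1.0, 0.2]
grip_width: 0.0852
```

```bash
python3 - <<'E'
from h import *
s=get_obs();P0=s['tcp_pos'];O0=R.from_rotvec(s['orientation']).as_matrix();print(s['clock'],s['grip_width'],s['contact_force'])
t=.21;fp=lambda x,z:W(x*np.cos(t)+z*np.sin(t),0,.006+z*np.cos(t)-x*np.sin(t))
print('grasp',row(fp(0,.163),ori(t),P0,O0))
C=cam('wrist');print('rail top',[proj(C,fp(x,.19)) for x in(-.007,.007)])
for n in('side','wrist'): cv2.imwrite(f'pics/{n}4.png',grab_frame(n))
a=cv2.imread('pics/side4.png');cv2.imwrite('pics/side4d.png',cv2.resize(a[110:300,210:380],None,fx=3.1,fy=3.1))
E
```

```text
5.25 0.08523534791417106 [ 0.37826723 -1.02275448  0.23423363]
grasp [-0.0005 -0.0002 -0.0023  0.0776 -0.001   0.    ]
rail top [array([309.40013525, 221.46117101]), array([328.94720122, 221.42956762])]
```

View pics/side4d.png

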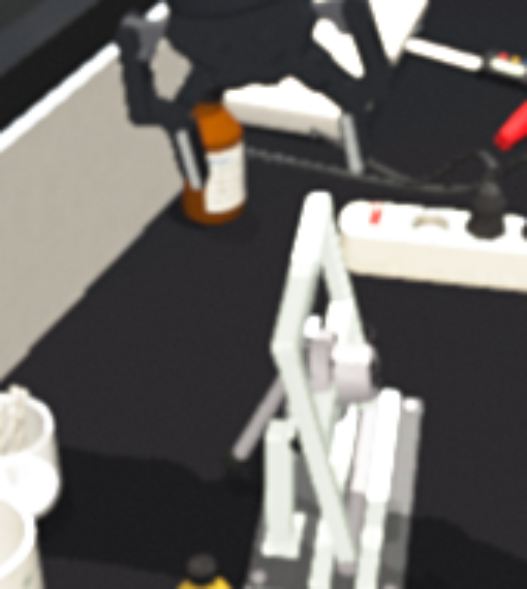

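View pics/wrist4.png

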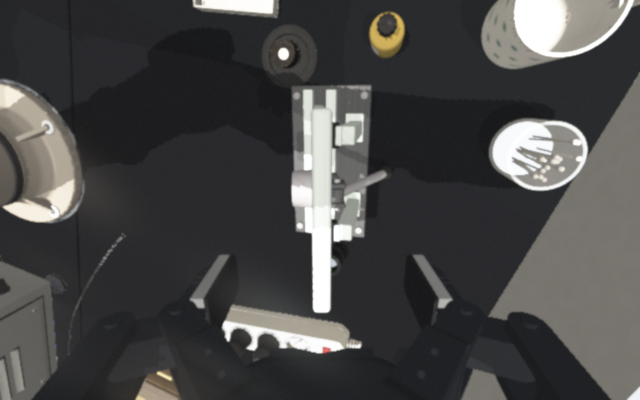

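The rail appears at columns 312–331 in the wrist view, centred between the fingers, and the leg is down. I'll descend and close.

>>> apply_moves(series="0 0 0 0.02 0 0 1; 0 0 0 0.04 0 0 1; 0 0 0 0.06 0 0 1; 0 0 0 0.077 0 0 1; 0 0 0 0.077 0 0 1; 0 0 0 0.077 0 0 0.5; 0 0 0 0.077 0 0 0.3; 0 0 0 0.077 0 0 0.1; 0 0 0 0.077 0 0 0; 0 0 0 0.077 0 0 0; 0 0 0 0.077 0 0 0; 0 0 0 0.077 0 0 0", force=30)

```text
clock: 6.85
tcp_pos: [0.5332, 0.1554, 0.1653]
orientation: [0.879, 1.453, -1.161]
contact_force: [1.0, -0.0, 4.3]
grip_width: 0.0134
```

```bash
python3 - <<'E'
from h import *
s=get_obs();P0=s['tcp_pos'];O0=R.from_rotvec(s['orientation']).as_matrix();print(s['clock'],s['grip_width'],s['contact_force'])
t=.21;fp=lambda x,z:W(x*np.cos(t)+z*np.sin(t),0,.006+z*np.cos(t)-x*np.sin(t))
print('err',row(fp(0,.163),ori(t),P0,O0))
# rotate about foot-bar axis through channel (0,.,.013)
A=W(0,0,.013)
for a in(.04,.08,.12,.16,.20,.21):
    Rm=R.from_rotvec(-a*ey).as_matrix(); print(a,row(A+Rm@(P0-A),Rm@O0,P0,O0))
for n in('side','wrist'): cv2.imwrite(f'pics/{n}5.png',grab_frame(n))
a=cv2.imread('pics/side5.png');cv2.imwrite('pics/side5d.png',cv2.resize(a[110:300,210:380],None,fx=3.1,fy=3.1))
E
```

```text
6.85 0.01340762122741059 [ 1.01818993 -0.02564513  4.31221664]
err [-0.0005 -0.0002 -0.0006 -0.     -0.0004  0.    ]
0.04 [-0.      0.      0.04    0.     -0.0062  0.    ]
0.08 [-0.      0.      0.08    0.0003 -0.0125  0.    ]
0.12 [-0.00e+00  1.00e-04  1.20e-01  9.00e-04 -1.87e-02  0.00e+00]
0.16 [-0.00e+00  1.00e-04  1.60e-01  1.70e-03 -2.49e-02  0.00e+00]
0.2 [-0.00e+00  1.00e-04  2.00e-01  2.70e-03 -3.11e-02  0.00e+00]
0.21 [-0.00e+00  1.00e-04  2.10e-01  3.00e-03 -3.26e-02  0.00e+00]
```

View pics/side5d.png

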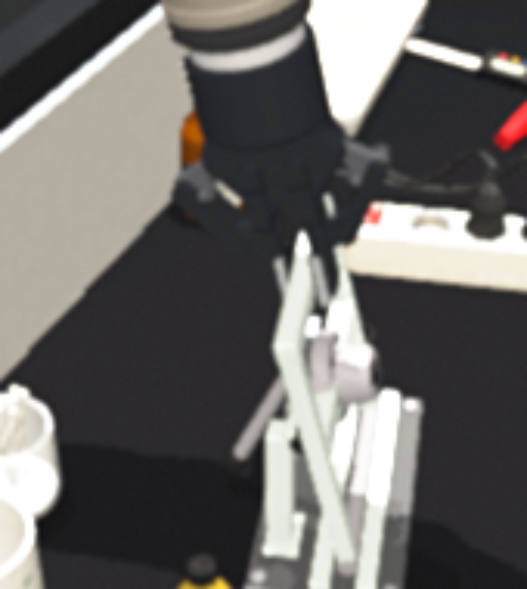

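View pics/wrist5.png

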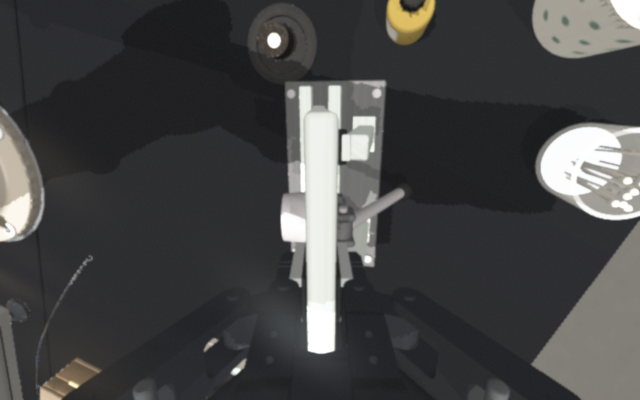

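The rail is held (opening 13.4 mm). Now I'll swing the frame about the foot bar in small steps.

>>> apply_moves(series="0 0 0.02 0 -0.003 0 0; 0 0 0.04 0 -0.006 0 0; 0 0 0.06 0.0002 -0.009 0 0; 0 0 0.08 0.0003 -0.0125 0 0; 0 0 0.1 0.0006 -0.0156 0 0; 0 0 0.12 0.0009 -0.0187 0 0; 0 0 0.14 0.0013 -0.0218 0 0; 0 0 0.16 0.0017 -0.0249 0 0; 0 0 0.18 0.0022 -0.028 0 0; 0 0 0.2 0.0027 -0.0311 0 0; 0 0 0.21 0.003 -0.0326 0 0; 0 0 0.21 0.003 -0.0326 0 0", force=40)

```text
clock: 8.45
tcp_pos: [0.5016, 0.1465, 0.1693]
orientation: [1.006, 1.326, -1.004]
contact_force: [-0.8, -1.4, 6.3]
grip_width: 0.0132
```

```bash
python3 - <<'E'
from h import *
s=get_obs();P0=s['tcp_pos'];O0=R.from_rotvec(s['orientation']).as_matrix();print(s['clock'],s['grip_width'],s['contact_force'],s['moment'])
print('cradle pos',P0@ex-CX,P0@ey-CY,P0[2],O0.round(3))
C=cam('side');C2=cam('wrist')
fp=lambda x,z,y=0:W(x,y,.006+z)
for nm,q in(('railL',fp(0,.19,.079)),('ball',fp(.083,.033)),('footL',fp(0,.007,.072))):print(nm,proj(C,q),proj(C2,q))
for n in('side','wrist','top'): cv2.imwrite(f'pics/{n}6.png',grab_frame(n))
a=cv2.imread('pics/side6.png');cv2.imwrite('pics/side6d.png',cv2.resize(a[130:320,210:380],None,fx=3.1,fy=3.1))
E
```

```text
8.45 0.01323414660521171 [-0.83578506 -1.43980486  6.25318743] [-0.08258977  0.29556087  0.08290883]
cradle pos 0.0014795907940035047 3.715430973229555e-05 0.1692794913677318 [[ 0.001  0.963  0.271]
 [ 0.001  0.271 -0.963]
 [-1.     0.001 -0.   ]]
railL [322.41575195 221.4180031 ] [316.74832507 107.62622635]
ball [285.07952585 251.84669433] [403.96413953 189.87536617]
footL [320.15946121 290.23831164] [318.93098969 112.17037139]
```

View pics/side6d.png

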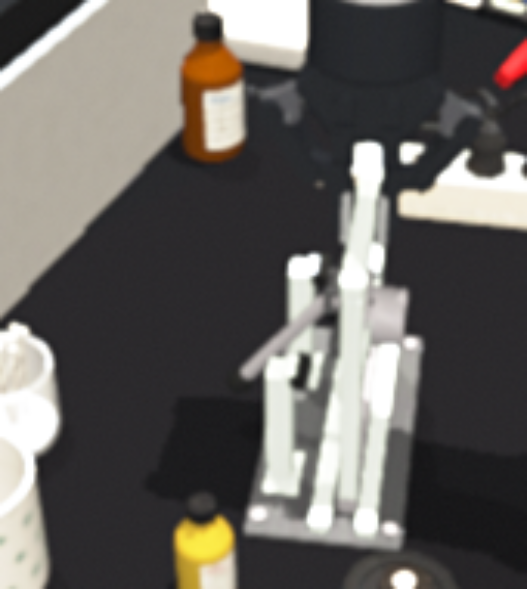

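View pics/wrist6.png

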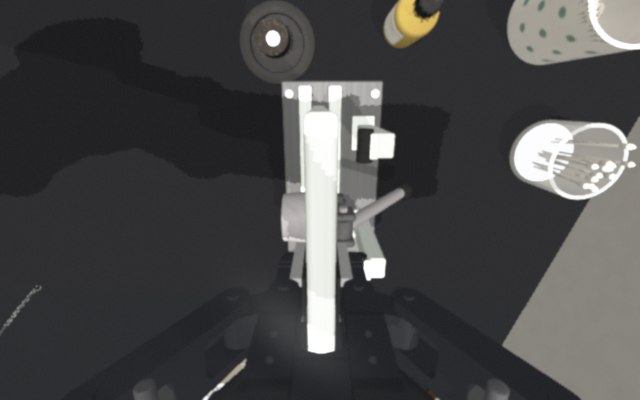

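The frame is upright: rail end at about (323,219) and ball at (287,252), both close to the predicted pixels, with the foot bar between the lips. I'll let it settle and check once more.

>>> apply_moves(series="0 0 0 0 0 0 0; 0 0 0 0 0 0 0; 0 0 0 0 0 0 0; 0 0 0 0 0 0 0; 0 0 0 0 0 0 0; 0 0 0 0 0 0 0; 0 0 0 0 0 0 0; 0 0 0 0 0 0 0")

```text
clock: 9.6
tcp_pos: [0.5018, 0.1465, 0.1693]
orientation: [1.006, 1.326, -1.005]
contact_force: [-0.1, 0.0, 6.6]
grip_width: 0.0133
```

```bash
python3 - <<'E'
from h import *
s=get_obs();print(s['clock'],s['tcp_pos'],s['grip_width'],s['contact_force'],abs(s['qvel']).max())
T=cam('top')
a=grab_frame('side');cv2.imwrite('pics/side7.png',cv2.resize(a[130:320,210:380],None,fx=3.1,fy=3.1))
b=cv2.imread('pics/side6.png');print(cv2.absdiff(a,b)[170:320,280:350].mean())
hand_in()
E
```

```text
9.6 [0.50176292 0.14653444 0.16926886] 0.013318115560435854 [-0.13589661  0.03660448  6.61472306] 0.0017609966200285232
1.1552380952380952
the job is handed in; nothing more can be done
```

View pics/side7.png

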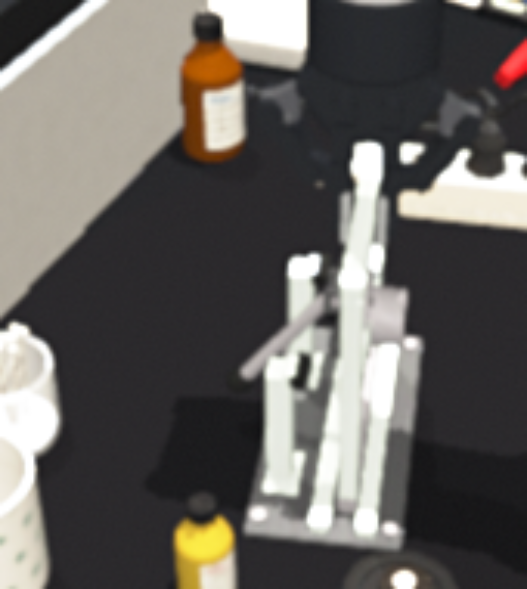

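I flipped the kickstand fully down while the frame still leaned on its rests. I then pinched the top rail, swung the frame upright about its foot bar, and handed in at 9.6 s while still holding it.

**Kickstand:** in the side and wrist views taken while the frame still leaned, the ball lay within about 4 pixels of where it should be at 2.4 rad. It stayed there after the lift.

**Frame:** at the last check the tool was vertical to about 0.001 rad, the rail was gripped at 13.3 mm opening with 40 N set, and the arm was still. The rail centre lay about 1.5 mm from directly above the channel, which is about 0.01 rad. The wrist felt about 6.6 N upward, so the frame was being pressed lightly into the channel, and the side view shows the foot bar between the lips.

**Small disagreements:** the hand-picked near end of the rail sat 2–4 pixels off its predicted place, which I put down to how I picked the pixel. My first two-view position fixes missed each other by 4–7 mm, but later views agreed with the model to about 2 pixels.

**Bystanders:** the arm stayed clear of all three and they looked in place in the pictures. I did not measure their positions again before handing in, and the loupe was last seen in the top view just after the approach.

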